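# Clip the vial carousel onto its spindle

### The job

Secure the sampler's vial carousel on its spindle: take the large white retaining clip by its tab and push it sideways, open mouth first, onto the groove under the spindle's head until it snaps fully home, lying level on the hub plate, then let go. The small clip belongs to another instrument: leave it where it lies.

Things in the scene. Friction and masses are not known exactly. Their poses are not given: they have to be found in the camera images.
- clip_grip (a point): Centre of the grip tab of the large loose white plastic clip (about 85 g), lying flat on the bench. Tab: upright block, 24 mm along clip x, 22 mm along clip y (grip across these sides), 48 mm tall from the underside; this point is 24 mm above the underside. Axes: z up, x from the tab to the open mouth (starts within 40 degrees of pointing away from the robot). Other parts are 8 mm thick.
- clip_seat (a point): Centre of the large clip's seat (the spindle's axis ends here), on the underside, 50 mm ahead (+x) of the tab's centre; same axes. A bridge plate 39 mm wide lies 12 to 30 mm behind it. Two sprung arms: seat 24 mm wide, throat 14 mm wide 9 mm ahead, flared mouth 31 mm inside, 47 mm outside, 18 mm ahead. About 5 to 10 N of push springs them over the 20 mm groove.
- groove (a point): Point on the fixed upright steel spindle's axis on the flat hub plate, 45 mm above the bench; z up. Above it: groove 20 mm in diameter, 20 mm high, then a head 34 mm in diameter, 12 mm high. The clip may come from any side. Hub plate: round, grey, 140 mm in diameter; vials around it end 3 mm lower, out to 98 mm radius; white square base 210 mm.
- small_clip_grip (a point): Centre of the tab of a second loose white clip, same shape and axes but 0.6 of the size (tab 14 by 13 by 29 mm, 50 mm long overall), lying flat on the bench; too small for the spindle, to be left alone. This point is 14 mm above its underside.
Things that resemble listed ones, but are neither listed nor needed, are in the scene too. What is shaped like the part that bears clip_grip but pink or turquoise is not meant.

How it is judged:
By the outcome, as a careful person would: the job done as asked, in the order asked, and still so for the second after the job is handed in, with the robot touching nothing.
It also fails if it takes over 42 s, if anything falls off the work surface, if the arm or the gripper's body presses on something with over 40 N, if the wrist force passes 120 N, or if a joint passes its speed limit or range.

### The arm

A 7-joint arm with a two-finger parallel gripper is mounted at the origin on the work surface. World frame = base frame: x ahead of the robot, y to its left, z up, the work surface at z = 0. Lengths are in m, angles in rad, forces in N, time in s.
With the tool pointing down it reaches from about 0.425 to 0.825 m from the base axis. Payload 3.6 kg.
Tool frame: the origin (TCP) lies at the very end of the fingers, on their centre line; the grasp point (between the pads) lies 19 mm behind it; z points along the fingers, y is the line along which they close (so a half turn about z gives the same grasp; the last joint's range is limited). The gripper opens to 85 mm and grips with 20 to 120 N. Pads are 22 mm wide; open, the fingers measure 114 mm over their backs; the gripper's body (76 mm by 85 mm) begins 54 mm behind the grasp point. The pads swing forward as they close: fully open they stand 13 mm farther back than shut.
Start: joints at [1.121, 0.615, -0.013, 1.423, 0.008, 1.103, -0.04], TCP at [0.267, -0.592, 0.2] pointing down, gripper open.
Joint ranges: [-3.12, 3.12], [-0.3, 2.06], [-1.34, 1.32], [0.26, 2.42], [-1.36, 4.5], [0.01, 1.98], [-2.84, 2.84]. Speed limits (rad/s): [2.79, 2.79, 3.14, 3.14, 3.14, 3.14, 3.14].

### API

Orientations are given as a 3x3 rotation matrix whose columns are the frame's x, y, z axes.
In Python, from plant import env gives the robot as it stands.
- The arm moves only by the tool apply_moves, never from a script. Its argument "moves" is text: rows parted by semicolons, each of 7 numbers parted by spaces: the shift along the tool's x, y, z in m, then the turn, a rotation vector about the tool's x, y, z in degrees, then the closure in counts, from 0 (fully open) to 255 (shut). In form: dx dy dz ax ay az hand; .... A call has 1 to 8 rows; each row shifts and turns the commanded pose from where the row before left it, along the tool's axes as they then stand; what a row does not reach is not made up. A row lasts 1/8 s, in which the tool goes at most 62.5 mm and 10.7 degrees, less where a joint would pass 70% of its speed; a pose out of reach is approached as far as the arm can. A call is refused whole if a number of a shift passes 0.0625 or a number of a turn 10.7, either way. A call with a gripper value outside its range is refused whole. The fingers move at their own pace and stop on an object; "newtons" is the grip in N (left out, the last holds). Time passes only in rows, so rows that do not move let the fingers close. It gives the time, the measured TCP pose, the force, the opening and the grip force at its end, in the units of the state.
- env.get_state(): the state, without advancing time (a new reading comes with each control period).
- env.snapshot(name): name is "scene" or "top" or "wrist"; returns the picture (384x512x3 uint8, red, green, blue); there is no depth.
- env.calibration(name): a dict with "fov_y" (degrees; the focal length in pixels is half the picture's height over the tangent of half this angle, whatever the lens; pixels are square), "cx", "cy" (the principal point, pixels), "k1" (the pictures are not rectified: a ray, as slopes to the right and down, at radius r is drawn at 1 + k1 r^2 times it, then the intrinsics apply), "R" (3x3) and "t" (3): a world point X has camera coordinates R X + t; the wrist camera has in their place "mount" (4x4, takes a point from camera to tool coordinates, whose origin is the TCP and whose axes are the flange's). Camera axes: x right, y down, z forward; pixel columns grow to the right and rows downward; lengths in m; the calibration is good to about 2 mm. A picture is of the moment at which its call begins: read the wrist's pose just before it. calibration takes no time and is no camera call.
- env.close_job(): hands the job in; it is judged then, once.
The state is a dict: "time_s": time; "qpos": joint angles; "qd": joint speeds; "tau": joint torques, N m; "tool_pos": TCP position; "tool_rot": TCP orientation; "wrist_force": force on the tool from outside, world axes, zero at the start; "ft_torque": the same for the moment, N m; "finger_gap": opening from 0.0 (shut) to 1.0 (fully open); "finger_force": force on a finger pad.
Only numpy, scipy, OpenCV 4.12 (cv2) and the standard library are available. Lean on these libraries where they do the work, as an engineer would, in place of code of your own. Each camera call takes 0.05 s, during which the arm holds its last target. There are 200 camera calls.

## Working session

There is one attempt and no reset: what is moved stays moved. The work goes in short steps, Python scripts to look and compute and a tool call to move; the robot and the scene stay as the last step left them, time stands still between calls to the robot, and variables do not carry over. Pictures are saved under pics/ and viewed, at most 10 in all, crops included, and the job is handed in when it is done.

Besides the shell and the picture viewer there is one more tool, called after "Call:" as name(argument=value, ...), one argument or row to a line, values as JSON. apply_moves: Moves the arm, as the interface text tells. Its arguments: {"type":"object","properties":{"moves":{"type":"string"},"newtons":{"type":"number"}},"required":["moves"]}

```bash
mkdir -p pics; ls; python3 - <<'E'
from plant import env
import cv2,numpy as np,json
for n in ("scene","top"):
    im=env.snapshot(n); cv2.imwrite(f"pics/{n}0.png",im[:,:,::-1])
    c=env.calibration(n); print(n,{k:np.round(v,4).tolist() for k,v in c.items()})
print({k:np.round(v,4).tolist() for k,v in env.calibration("wrist").items()})
a=cv2.imread("pics/scene0.png");b=cv2.imread("pics/top0.png")
cv2.imwrite("pics/top0b.png",cv2.resize(b,(800,600),interpolation=cv2.INTER_CUBIC))
s=env.get_state();print(s["time_s"],np.round(s["tool_rot"],3),s["tool_pos"],s["finger_gap"])
E
```

```text
pics
scene {'fov_y': 45.194, 'cx': 254.3267, 'cy': 191.924, 'k1': -0.0732, 'R': [[-0.6387, 0.7694, 0.0097], [0.4532, 0.3863, -0.8034], [-0.6219, -0.5087, -0.5954]], 't': [0.426, -0.1634, 1.2984]}
top {'fov_y': 45.8652, 'cx': 252.4664, 'cy': 188.5491, 'k1': -0.1168, 'R': [[-0.0106, -0.9997, 0.0213], [-0.997, 0.0089, -0.0765], [0.0763, -0.0221, -0.9968]], 't': [-0.0948, 0.582, 1.0965]}
{'fov_y': 69.9724, 'cx': 257.1226, 'cy': 189.3896, 'k1': -0.0378, 'mount': [[-0.0, -0.9612, -0.2759, 0.0701], [1.0, 0.0004, -0.0015, -0.0005], [0.0016, -0.2759, 0.9612, -0.1739], [0.0, 0.0, 0.0, 1.0]]}
0.1 [[ 0.912  0.411 -0.001]
 [ 0.411 -0.912  0.002]
 [-0.    -0.002 -1.   ]] [ 0.26699261 -0.591797    0.19885337] 1.0009512596800398
```

View pics/top0b.png

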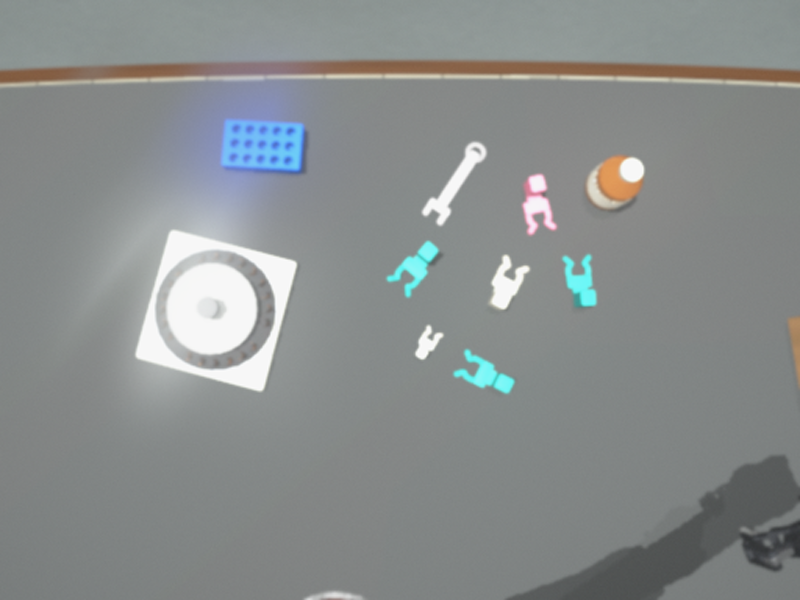

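View pics/scene0.png

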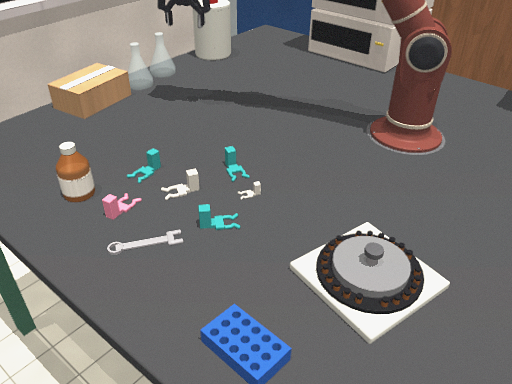

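Top view (800x600 scale): large white clip at about (507,283), mouth up and slightly right; small clip at (428,343); spindle head at (209,308). The scene view shows the large clip's tab at (192,180) and the spindle head at (374,250).

```bash
cat > h.py <<'E'
import numpy as np,cv2
from plant import env
def cam(n,s=None):
    c=env.calibration(n)
    f=192/np.tan(np.radians(c["fov_y"]/2))
    if n=="wrist":
        M=np.array(c["mount"]);Rt=np.array(s["tool_rot"])
        R=Rt@M[:3,:3];o=Rt@M[:3,3]+np.array(s["tool_pos"])
    else:
        R=np.array(c["R"]).T;o=-R@np.array(c["t"])
    return c,f,R,o
def ray(n,p,z,s=None):
    c,f,R,o=cam(n,s)
    p=np.atleast_2d(np.float64(p))
    K=np.array([[f,0,c["cx"]],[0,f,c["cy"]],[0,0,1]])
    u=cv2.undistortPoints(p[:,None],K,np.array([c["k1"],0,0,0.]))[:,0]
    d=np.c_[u,np.ones(len(u))]@R.T
    return o+d*((z-o[2])/d[:,2])[:,None]
def proj(n,X,s=None):
    c,f,R,o=cam(n,s)
    K=np.array([[f,0,c["cx"]],[0,f,c["cy"]],[0,0,1]])
    return cv2.projectPoints(((np.atleast_2d(X)-o)@R)[:,None],np.zeros(3),np.zeros(3),K,np.array([c["k1"],0,0,0.]))[0][:,0]
E
python3 - <<'E'
from h import *
b=cv2.imread("pics/top0.png")
hsv=cv2.cvtColor(b,cv2.COLOR_BGR2HSV)
m=((hsv[...,1]<60)&(hsv[...,2]>165)).astype(np.uint8)
n,l,st,ce=cv2.connectedComponentsWithStats(m)
for i in range(1,n):
    if st[i,4]>40 and st[i,1]>70:
        w=ray("top",np.argwhere(l==i)[:,::-1],0.006)[:,:2]
        r=cv2.minAreaRect(np.float32(w)); 
        e,v=np.linalg.eigh(np.cov(w.T))
        print(st[i],ce[i].round(1),w.mean(0).round(3),r,v[:,1])
print(ray("top",[[134,197]],0.077),ray("scene",[[374,247]],0.077))
print(ray("scene",[[192,176]],0.040),ray("top",[[499/1.5625,298/1.5625]],0.048))
b2=cv2.resize(b[135:265,60:390],None,fx=2.4,fy=2.4,interpolation=cv2.INTER_CUBIC);a=cv2.imread("pics/scene0.png")[130:340,90:460]
a2=cv2.resize(a,(792,450))[:288]
cv2.imwrite("pics/crop1.png",b2)
E
```

```text
[270  90  42  55 636] [290.9 116.8] [ 0.765 -0.201] ((0.7685402631759644, -0.20106714963912964), (0.04276518523693085, 0.15437068045139313), 58.01155471801758) [-0.83140726  0.55566354]
[397 100  16  17 205] [404.2 108.2] [ 0.789 -0.498] ((0.7892184257507324, -0.49927470088005066), (0.04047567397356033, 0.043099477887153625), 87.16341400146484) [-0.71230022  0.70187492]
[375 104  24  29 216] [382.5 122.2] [ 0.751 -0.439] ((0.7554150819778442, -0.4418470561504364), (0.07540223747491837, 0.04566269367933273), 27.499757766723633) [-0.87709264 -0.48032125]
[337 111  14  12 116] [343.9 116.4] [ 0.766 -0.338] ((0.7656071782112122, -0.3373253047466278), (0.03036225400865078, 0.028761854395270348), 18.54276466369629) [-0.78618422 -0.61799221]
[334 126  22  25 288] [343.6 135.6] [ 0.716 -0.335] ((0.7122142314910889, -0.33698517084121704), (0.06183270364999771, 0.04953557997941971), 9.689913749694824) [-0.999165   0.0408571]
[313 163  26  35 473] [323.6 181.1] [ 0.6   -0.281] ((0.6002314686775208, -0.2793283462524414), (0.04881461709737778, 0.08531520515680313), 61.197784423828125) [-0.9154889   0.40234324]
[265 208  19  22 208] [273.1 219. ] [ 0.506 -0.152] ((0.5044467449188232, -0.1509658396244049), (0.03128008171916008, 0.05429849028587341), 57.38846969604492) [-0.84557748  0.53385272]
[195 378  37   6 129] [213.9 381.2] [ 0.105 -0.   ] ((0.10625983774662018, 0.0020664334297180176), (0.0892525315284729, 0.012685456313192844), 89.51106262207031) [0.00598428 0.99998209]
[[0.55945118 0.17959043 0.077     ]] [[0.55643039 0.18317419 0.077     ]]
[[ 0.57456863 -0.26195511  0.04      ]] [[ 0.57237292 -0.26214185  0.048     ]]
```

View pics/crop1.png

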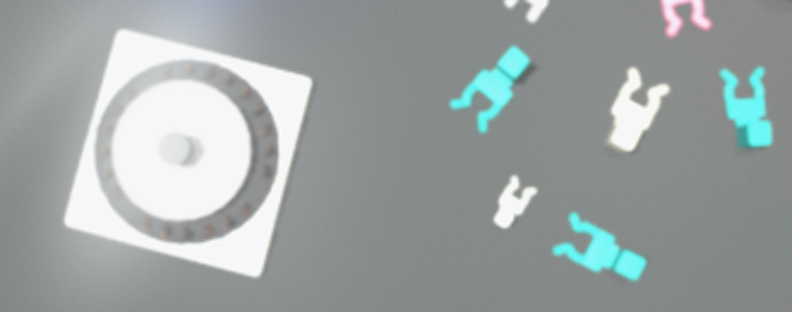

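The crop confirms the large clip's mouth points about -27° in yaw, with its tab at about (0.574,-0.264). The spindle is at about (0.558,0.181). I'll move above the clip now.

Call:
apply_moves(
  moves="0.052 -0.0215 0 0 0 0 0;0.052 -0.0215 0 0 0 0 0;0.052 -0.0215 0 0 0 0 0;0.052 -0.0215 0 0 0 0 0;0.052 -0.0215 0 0 0 0 0;0.052 -0.0215 0 0 0 0 0;0.052 -0.0215 0 0 0 0 0;0.052 -0.0215 0 0 0 0 0",
  newtons=60,
)

```text
time_s: 1.1
tool_pos: [0.5765, -0.2632, 0.1994]
tool_rot: [[0.912, 0.411, -0.001], [0.411, -0.912, 0.0], [-0.001, -0.001, -1.0]]
wrist_force: [1.1, 0.5, 0.1]
finger_gap: 0.998
finger_force: 0.0
```

Call:
apply_moves(
  moves="0 0 0 0 0 10.2 0;0 0 0 0 0 10.2 0;0 0 0 0 0 10.2 0;0 0 0 0 0 10.2 0;0 0 0 0 0 10.2 0;0 0 0 0 0 0 0",
)

```text
time_s: 1.85
tool_pos: [0.5755, -0.2642, 0.1993]
tool_rot: [[0.894, -0.447, -0.001], [-0.447, -0.894, 0.0], [-0.001, 0.0, -1.0]]
wrist_force: [0.1, 0.3, 0.4]
finger_gap: 0.998
finger_force: 0.0
```

```bash
python3 - <<'E'
from h import *
s=env.get_state();im=env.snapshot("wrist");cv2.imwrite("pics/w1.png",im[:,:,::-1])
print(s["time_s"],s["tool_pos"],np.round(s["tool_rot"],3).tolist(),np.round(s["qpos"],2))
E
```

```text
1.85 [ 0.57548449 -0.26418378  0.19932107] [[0.894, -0.447, -0.001], [-0.447, -0.894, 0.0], [-0.001, 0.0, -1.0]] [ 0.28  0.6   0.2   1.48 -0.13  1.08 -1.53]
```

View pics/w1.png

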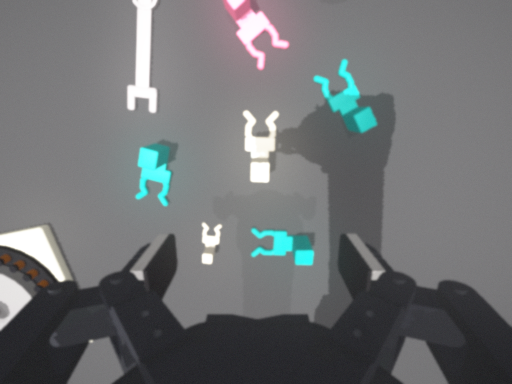

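The wrist view shows the large white clip at (261,150), with its tab at (260,173) and its mouth up at about (262,115). The fingers are at the bottom.

```bash
python3 - <<'E'
from h import *
s=env.get_state();b=cv2.imread("pics/w1.png")
hsv=cv2.cvtColor(b,cv2.COLOR_BGR2HSV)
m=((hsv[...,1]<70)&(hsv[...,2]>120)).astype(np.uint8)
n,l,st,ce=cv2.connectedComponentsWithStats(m);i=l[150,261];print(st[i])
ys,xs=np.where(l==i)
for y in range(ys.min(),ys.max()+1,4): print(y,xs[ys==y].min(),xs[ys==y].max(),int(hsv[y,260,2]),end=' | ')
Rt=np.array(s["tool_rot"]);tp=np.array(s["tool_pos"])
def t(p,z): return ((ray("wrist",p,z,s)-tp)@Rt).round(4)
p=[]
w=t(np.c_[xs,ys],0.008)
print("\narms z=8mm: max x",w[:,0].max())
sel=(ys<st[i,1]+20); # arm tips
print("tip left/right y",w[sel,1].min(),w[sel,1].max())
print("tab top corners z48",t([[250,162],[270,162],[250,181],[270,181]],0.048))
print(proj("wrist",tp+Rt@np.array([0,0,0.19]),s))
E
```

```text
[     0      0    512    327 122030]
0 69 434 160 | 4 65 448 161 | 8 64 448 160 | 12 50 453 255 | 16 51 462 255 | 20 47 459 255 | 24 43 466 255 | 28 34 476 255 | 32 33 480 253 | 36 22 493 160 | 40 14 491 159 | 44 16 496 158 | 48 9 505 157 | 52 0 503 255 | 56 1 503 255 | 60 1 509 255 | 64 1 511 255 | 68 0 510 254 | 72 2 511 145 | 76 0 511 142 | 80 0 511 137 | 84 0 511 139 | 88 0 511 137 | 92 1 511 139 | 96 0 511 140 | 100 0 511 142 | 104 0 510 139 | 108 0 511 141 | 112 0 511 142 | 116 0 511 145 | 120 0 511 146 | 124 0 511 147 | 128 0 511 147 | 132 0 511 127 | 136 0 511 163 | 140 0 511 252 | 144 0 511 252 | 148 0 511 251 | 152 0 511 254 | 156 0 511 248 | 160 0 511 181 | 164 0 511 255 | 168 0 511 255 | 172 0 511 255 | 176 0 511 255 | 180 0 511 255 | 184 0 511 146 | 188 0 511 144 | 192 0 511 136 | 196 0 511 132 | 200 0 511 134 | 204 0 511 131 | 208 0 511 131 | 212 0 511 129 | 216 0 511 129 | 220 0 511 129 | 224 0 511 129 | 228 0 511 127 | 232 0 511 189 | 236 0 511 250 | 240 0 511 129 | 244 0 511 124 | 248 12 511 226 | 252 23 511 231 | 256 30 511 127 | 260 37 511 126 | 264 42 511 123 | 268 47 511 126 | 272 50 511 125 | 276 54 511 123 | 280 57 511 123 | 284 80 510 121 | 288 169 511 122 | 292 167 511 122 | 296 165 511 122 | 300 164 511 121 | 304 167 501 120 | 308 170 314 121 | 312 173 313 120 | 316 177 312 117 | 320 180 312 53 | 324 183 191 48 | 
arms z=8mm: max x 0.1998
tip left/right y -0.2574 0.2493
tab top corners z48 [[ 0.0102 -0.0092  0.1514]
 [ 0.0102  0.0148  0.1514]
 [-0.0134 -0.0094  0.1514]
 [-0.0134  0.0151  0.1514]]
[[257.64621998 164.277184  ]]
```

```bash
cat >> h.py <<'E'
def blob(b,p,v=200):
    hsv=cv2.cvtColor(b,cv2.COLOR_BGR2HSV)
    m=((hsv[...,1]<90)&(hsv[...,2]>v)).astype(np.uint8)
    n,l,st,ce=cv2.connectedComponentsWithStats(m);return np.where(l==l[p[1],p[0]])
E
python3 - <<'E'
from h import *
s=env.get_state();b=cv2.imread("pics/w1.png")
ys,xs=blob(b,(261,150))
for y in range(ys.min(),ys.max()+1,3): 
    q=xs[ys==y];print(y,q.min(),q.max(),len(q),end=' | ')
Rt=np.array(s["tool_rot"]);tp=np.array(s["tool_pos"])
def t(p,z): return ((ray("wrist",p,z,s)-tp)@Rt).round(4)
k=ys<ys.min()+25
w=t(np.c_[xs,ys],0.008);u=t(np.c_[xs,ys],0.048)
print("\narm front x",w[:,0].max(),"arm y",w[k,1].min(),w[k,1].max())
k=ys>ys.max()-14
print("tab",u[k].min(0),u[k].max(0))
E
```

```text
110 245 247 3 | 113 243 278 16 | 116 244 277 20 | 119 247 275 19 | 122 247 273 18 | 125 245 275 18 | 128 245 275 14 | 131 245 275 13 | 134 245 275 13 | 137 245 274 30 | 140 245 274 30 | 143 245 274 30 | 146 244 274 31 | 149 245 274 30 | 152 250 268 19 | 155 251 268 18 | 158 252 265 9 | 
arm front x 0.0704 arm y -0.0189 0.0262
tab [ 0.015  -0.0162  0.1514] [0.0305 0.0193 0.1514]
```

Call:
apply_moves(
  moves="0 0.003 0.045 0 0 1 0;0 0 0.05 0 0 0 0;0 0 0.05 0 0 0 0;0 0 0.028 0 0 0 0;0 0 0.013 0 0 0 0;0 0 0 0 0 0 0",
  newtons=60,
)

```text
time_s: 2.65
tool_pos: [0.5742, -0.2672, 0.0135]
tool_rot: [[0.886, -0.464, -0.001], [-0.464, -0.886, 0.001], [-0.001, -0.0, -1.0]]
wrist_force: [0.9, 1.6, 0.2]
finger_gap: 0.999
finger_force: 0.0
```

Call:
apply_moves(
  moves="0 0 0 0 0 0 255;0 0 0 0 0 0 255;0 0 0 0 0 0 255;0 0 0 0 0 0 255;0 0 0 0 0 0 255;0 0 0 0 0 0 255;0 0 0 0 0 0 255;0 0 0 0 0 0 255",
  newtons=60,
)

```text
time_s: 3.65
tool_pos: [0.5749, -0.2673, 0.0149]
tool_rot: [[0.885, -0.465, 0.001], [-0.465, -0.885, -0.0], [0.001, -0.0, -1.0]]
wrist_force: [-1.5, 0.6, 5.5]
finger_gap: 0.213
finger_force: 58.7
```

Call:
apply_moves(
  moves="0 0 -0.02 0 0 0 255;0 0 -0.05 0 0 0 255;0 0 -0.05 0 0 0 255;0 0 -0.025 0 0 0 255;0 0 0 0 0 0 255",
)

```text
time_s: 4.28
tool_pos: [0.5755, -0.268, 0.1607]
tool_rot: [[0.885, -0.465, 0.004], [-0.465, -0.885, -0.002], [0.004, -0.0, -1.0]]
wrist_force: [0.9, -0.1, -2.3]
finger_gap: 0.215
finger_force: 58.8
```

```bash
python3 - <<'E'
from h import *
s=env.get_state();im=env.snapshot("wrist");cv2.imwrite("pics/w2.png",im[:,:,::-1])
print(s["time_s"],s["tool_pos"],s["finger_gap"],s["finger_force"],s["wrist_force"])
E
```

```text
4.275 [ 0.5754738  -0.26798532  0.16065981] 0.21527584035747868 58.811588287353516 [ 0.8854862  -0.12796979 -2.30384815]
```

View pics/w2.png

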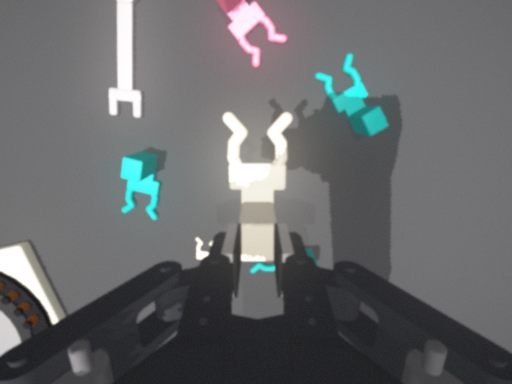

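The clip is held squarely. Its tab is between the pads at (257,235), its arm tips are at (230,118) and (287,118), and its bridge spans x=230–285 at row 178. Next I measure the seat in tool axes and work out the transfer.

```bash
python3 - <<'E'
from h import *
s=env.get_state();b=cv2.imread("pics/w2.png")
Rt=np.array(s["tool_rot"]);tp=np.array(s["tool_pos"])
def t(p,z): return ((ray("wrist",p,z,s)-tp)@Rt)
ys,xs=blob(b,(257,180),170)
print(xs.min(),xs.max(),ys.min(),ys.max())
w=t(np.c_[xs,ys],tp[2]-0.007)
k=(w[:,0]>0.055);print("front",w[:,0].max(),"tips y",w[k,1].min(),w[k,1].max())
k=(ys>168)&(ys<186);print("bridge y",w[k,1].min(),w[k,1].max())
k=ys<130
for sd in (xs<257,xs>257): print(w[k&sd,0].max())
E
```

```text
222 292 112 208
front 0.06880912388914333 tips y -0.023156199043727694 0.02173155340964922
bridge y -0.02046865185649721 0.018872234129110498
0.06880912388914333
0.06880647453496118
```

Call:
apply_moves(
  moves="-0.032 -0.038 0 0 0 0 255;-0.032 -0.038 0 0 0 0 255;-0.032 -0.038 0 0 0 0 255;-0.032 -0.038 0 0 0 0 255;-0.032 -0.038 0 0 0 0 255;-0.032 -0.038 0 0 0 0 255;-0.032 -0.038 0 0 0 0 255;0 0 0 0 0 -10.1 255",
)

```text
time_s: 5.32
tool_pos: [0.4966, 0.0789, 0.1564]
tool_rot: [[0.958, -0.288, -0.006], [-0.288, -0.958, 0.002], [-0.007, -0.0, -1.0]]
wrist_force: [0.9, -0.5, -0.9]
finger_gap: 0.214
finger_force: 58.9
```

Call:
apply_moves(
  moves="0 0 0 0 0 -10.1 255;0 0 0 0 0 -10.1 255;0 0 0 0 0 -10.1 255;0 0 0 0 0 -10.1 255;0 0 0 0 0 -10.1 255;0 0 0 0 0 -10.1 255;0 0 0 0 0 -10.1 255;0 0 0 0 0 -10.1 255",
)

```text
time_s: 6.32
tool_pos: [0.498, 0.0722, 0.1566]
tool_rot: [[0.446, 0.895, -0.005], [0.895, -0.446, -0.0], [-0.002, -0.004, -1.0]]
wrist_force: [0.2, 0.1, -0.9]
finger_gap: 0.215
finger_force: 58.9
```

Call:
apply_moves(
  moves="0 0 0 0 0 0 255;0 0 0 0 0 0 255",
)

```text
time_s: 6.58
tool_pos: [0.499, 0.0722, 0.1578]
tool_rot: [[0.453, 0.891, -0.002], [0.891, -0.453, -0.0], [-0.001, -0.002, -1.0]]
wrist_force: [-0.4, 0.3, -2.1]
finger_gap: 0.218
finger_force: 58.9
```

```bash
python3 - <<'E'
from h import *
s=env.get_state();im=env.snapshot("wrist");cv2.imwrite("pics/w3.png",im[:,:,::-1])
print(s["time_s"],s["tool_pos"],np.round(s["tool_rot"],3).tolist(),s["finger_gap"],np.round(s["qpos"],2))
E
```

```text
6.575 [0.49900873 0.07220531 0.15781712] [[0.453, 0.891, -0.002], [0.891, -0.453, -0.0], [-0.001, -0.002, -1.0]] 0.2184765559859496 [-0.02  0.45 -0.23  1.89  0.14  0.82 -0.8 ]
```

View pics/w3.png

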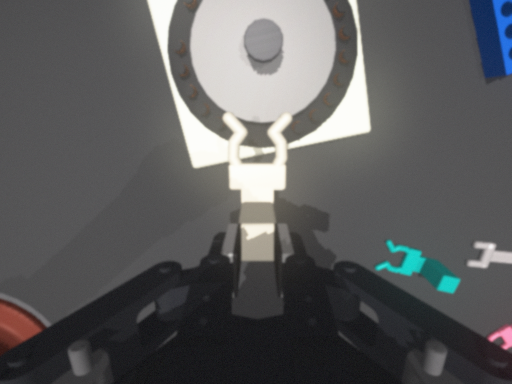

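The spindle head shows at about (264,39), dark grey on the lighter plate. The clip mouth faces it.

```bash
python3 - <<'E'
from h import *
s=env.get_state();b=cv2.imread("pics/w3.png")
Rt=np.array(s["tool_rot"]);tp=np.array(s["tool_pos"])
g=cv2.GaussianBlur(cv2.cvtColor(b,cv2.COLOR_BGR2GRAY),(3,3),0)
print(g[39,225:305:4],g[5:80:4,264])
c=cv2.HoughCircles(g[0:80,215:315],cv2.HOUGH_GRADIENT,1,100,param1=60,param2=10,minRadius=15,maxRadius=24)
p=c[0,0,:2]+[215,0];print(p,c[0,0,2])
w=ray("wrist",p,0.077,s);print(w,(w-tp)@Rt)
# plate outline at z=45mm
hs=cv2.inRange(g,110,215)
c=cv2.HoughCircles(g[0:140,150:375],cv2.HOUGH_GRADIENT,1,200,param1=60,param2=12,minRadius=65,maxRadius=80)
if c is not None:
    p=c[0,0,:2]+[150,0];w=ray("wrist",p,0.045,s);print(p,c[0,0,2],w,(w-tp)@Rt)
E
```

```text
[218 218 218 220 210 150 156 156 155 153 151 149 146 146 144 211 212 210
 209 208] [210 212 213 201 149 151 150 150 154 152 153 152 149 147 100 133 142 162
 217]
[262.5  38.5] 19.9
[[0.56146085 0.18630909 0.077     ]] [[0.12990171 0.00394606 0.08101432]]
[262.5  51.5] 70.4 [[0.56011175 0.18250835 0.045     ]] [[0.12593054 0.0045113  0.11301707]]
```

Call:
apply_moves(
  moves="0 0.005 0.04 0 0 0 255;0 0 0.035 0 0 0 255;0 0 0.015 0 0 0 255;0 0 0.004 0 0 0 255;0 0 0 0 0 0 255;0 0 0 0 0 0 255",
  newtons=80,
)

```text
time_s: 7.38
tool_pos: [0.5052, 0.0704, 0.0661]
tool_rot: [[0.451, 0.892, 0.002], [0.892, -0.451, 0.0], [0.002, 0.002, -1.0]]
wrist_force: [-0.2, -0.6, -1.8]
finger_gap: 0.202
finger_force: 78.6
```

```bash
python3 - <<'E'
from h import *
s=env.get_state();im=env.snapshot("wrist")
sc=env.snapshot("scene")
a=cv2.resize(im[0:220,130:390],(520,440));c=cv2.resize(sc[200:310,300:370+100],(260*17//11*1,440//2*1+40))
c=cv2.resize(sc[180:300,310:440],(280,260));o=np.zeros((440,800,3),np.uint8);o[:,:520]=a;o[:260,520:]=c
cv2.imwrite("pics/w4.png",o[:,:,::-1]);cv2.imwrite("pics/w4raw.png",im[:,:,::-1])
Rt=np.array(s["tool_rot"]);tp=np.array(s["tool_pos"])
print(s["time_s"],tp,Rt.round(4).tolist(),s["wrist_force"])
E
```

```text
7.375 [0.50522686 0.07036387 0.0660571 ] [[0.4513, 0.8924, 0.0025], [0.8924, -0.4513, 0.0005], [0.0016, 0.002, -1.0]] [-0.23652803 -0.55030466 -1.77675824]
```

View pics/w4.png

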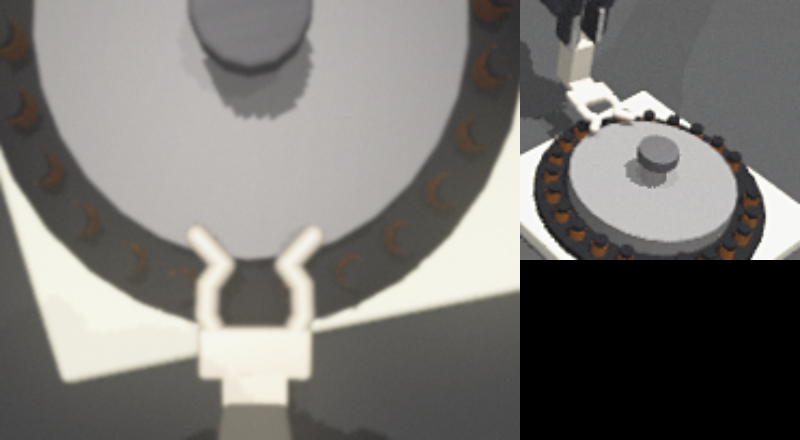

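Mouth and head are aligned laterally to within about 1.5 mm (head centre at crop column 250, mouth at 255). I'll advance.

Call:
apply_moves(
  moves="0.012 -0.0015 0.003 0 0 0 255;0.015 0 0 0 0 0 255;0.015 0 0 0 0 0 255;0.006 0 0 0 0 0 255;0 0 0 0 0 0 255",
)

```text
time_s: 8.1
tool_pos: [0.5247, 0.1144, 0.0618]
tool_rot: [[0.45, 0.893, -0.0], [0.893, -0.45, 0.0], [0.0, -0.0, -1.0]]
wrist_force: [0.2, -0.3, -1.0]
finger_gap: 0.199
finger_force: 78.4
```

```bash
python3 - <<'E'
from h import *
s=env.get_state();im=env.snapshot("wrist")
sc=env.snapshot("scene")
a=cv2.resize(im[0:220,130:390],(520,440));c=cv2.resize(sc[180:300,310:440],(280,260));o=np.zeros((440,800,3),np.uint8);o[:,:520]=a;o[:260,520:]=c
cv2.imwrite("pics/w5.png",o[:,:,::-1])
print(s["time_s"],s["tool_pos"],s["wrist_force"])
E
```

```text
8.1 [0.5247122  0.11438864 0.06184552] [ 0.18588722 -0.32403335 -0.98047285]
```

View pics/w5.png

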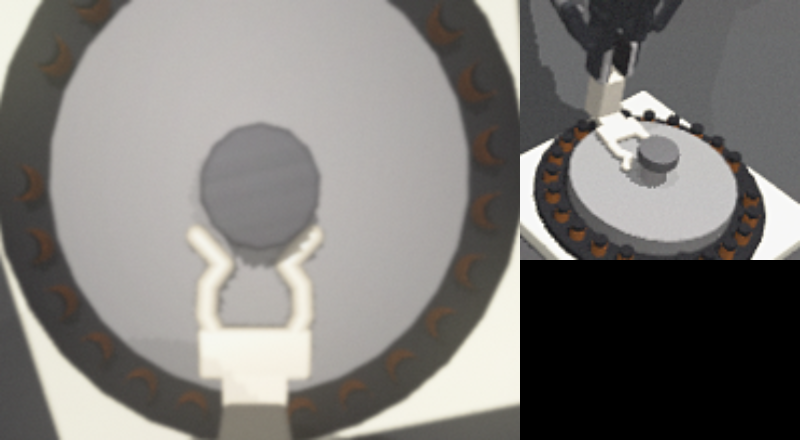

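Mouth centre is at crop column 255 and head centre at (260,185), so the spindle axis is almost in line, about 1.5 mm to +y. The clip is below head level.

```bash
python3 - <<'E'
from h import *
s=env.get_state();Rt=np.array(s["tool_rot"]);tp=np.array(s["tool_pos"])
for p,z in (((260,92.5),.077),((255+2.5,115),tp[2]-.007)):
    w=ray("wrist",p,z,s);print(w,(w-tp)@Rt)
E
```

```text
[[0.56157401 0.18423977 0.077     ]] [[ 0.08031192  0.00115747 -0.0152966 ]]
[[0.55478914 0.17389679 0.05478153]] [[ 0.06804131 -0.00021908  0.00693423]]
```

Call:
apply_moves(
  moves="0.006 0.0013 0 0 0 0 255;0.006 0 0 0 0 0 255;0.003 0 0 0 0 0 255;0 0 0 0 0 0 255",
)

```text
time_s: 8.7
tool_pos: [0.5324, 0.1266, 0.0618]
tool_rot: [[0.451, 0.893, -0.0], [0.893, -0.451, -0.0], [-0.0, -0.0, -1.0]]
wrist_force: [-0.6, -0.2, -1.0]
finger_gap: 0.196
finger_force: 78.4
```

Call:
apply_moves(
  moves="0.003 0 0 0 0 0 255;0.003 0 0 0 0 0 255;0 0 0 0 0 0 255",
)

```text
time_s: 9.07
tool_pos: [0.5328, 0.1275, 0.0616]
tool_rot: [[0.453, 0.892, -0.006], [0.891, -0.453, -0.007], [-0.009, -0.002, -1.0]]
wrist_force: [-3.1, -6.1, 4.6]
finger_gap: 0.199
finger_force: 79.8
```

Call:
apply_moves(
  moves="0.003 0 -0.001 0 0 0 255;0.003 0 0 0 0 0 255;0 0 0 0 0 0 255",
)

```text
time_s: 9.45
tool_pos: [0.5335, 0.1289, 0.0625]
tool_rot: [[0.455, 0.891, -0.011], [0.891, -0.455, -0.013], [-0.016, -0.004, -1.0]]
wrist_force: [-7.2, -10.1, 8.0]
finger_gap: 0.197
finger_force: 80.7
```

Call:
apply_moves(
  moves="0.002 0 0 0 1.5 0 255;0.002 0 0 0 0 0 255;0 0 0 0 0 0 255",
)

```text
time_s: 9.82
tool_pos: [0.5366, 0.135, 0.0623]
tool_rot: [[0.454, 0.891, 0.005], [0.891, -0.454, 0.016], [0.016, -0.003, -1.0]]
wrist_force: [-3.0, -2.8, 0.4]
finger_gap: 0.197
finger_force: 78.8
```

Call:
apply_moves(
  moves="0.002 0 0 0 -0.5 0 255;0 0 0 0 -0.4 0 255;0 0 0 0 0 0 255",
)

```text
time_s: 10.2
tool_pos: [0.5412, 0.1436, 0.0632]
tool_rot: [[0.45, 0.893, 0.006], [0.893, -0.45, 0.01], [0.012, 0.001, -1.0]]
wrist_force: [-0.4, -0.4, -0.5]
finger_gap: 0.195
finger_force: 78.7
```

```bash
python3 - <<'E'
from h import *
s=env.get_state();im=env.snapshot("wrist")
sc=env.snapshot("scene")
a=cv2.resize(im[30:250,150:370],(440,440));c=cv2.resize(sc[200:290,315:405],(360,360),interpolation=cv2.INTER_CUBIC);o=np.zeros((440,800,3),np.uint8);o[:,:440]=a;o[:360,440:]=c
cv2.imwrite("pics/w6.png",o[:,:,::-1]);cv2.imwrite("pics/w6raw.png",im[:,:,::-1])
print(s["time_s"],s["tool_pos"],s["wrist_force"])
E
```

```text
10.2 [0.54122153 0.1435972  0.06319232] [-0.39056004 -0.43032987 -0.49516319]
```

View pics/w6.png

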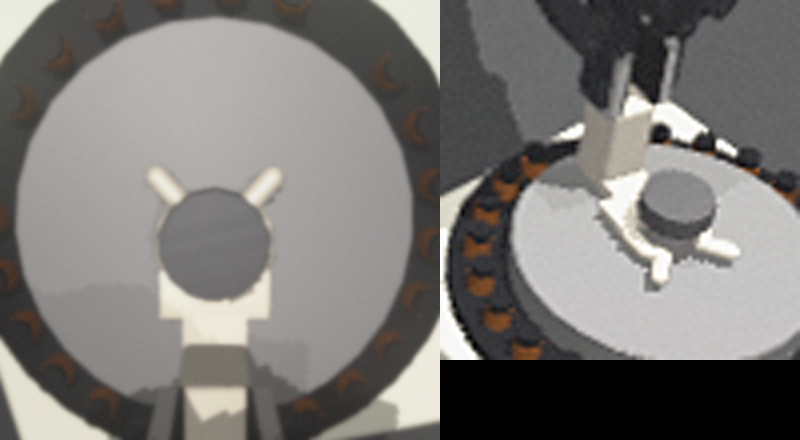

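The clip is snapped on: both arm tips show beyond the head, at crop (160,175) and (270,175), and the head is centred at (215,243). Now I check how centred the seat is.

```bash
python3 - <<'E'
from h import *
s=env.get_state();Rt=np.array(s["tool_rot"]);tp=np.array(s["tool_pos"])
for p,z in (((257.5,30+121.5),.077),((257.5,30+83),tp[2]-.007)):
    w=ray("wrist",p,z,s);print(w,(w-tp)@Rt)
E
```

```text
[[0.5622723  0.18577901 0.077     ]] [[ 0.04757613 -0.00020324 -0.01332157]]
[[0.57215317 0.20537223 0.05611502]] [[ 0.0692705  -0.00021923  0.00782228]]
```

Call:
apply_moves(
  moves="-0.001 0 0.001 0 -0.6 0 255;0 0 0.001 0 0 0 255;0 0 0.001 0 0 0 255;0 0 0 0 0 0 255",
)

```text
time_s: 10.8
tool_pos: [0.5403, 0.142, 0.0601]
tool_rot: [[0.451, 0.893, 0.0], [0.893, -0.451, 0.001], [0.001, -0.0, -1.0]]
wrist_force: [0.5, 0.6, -1.0]
finger_gap: 0.203
finger_force: 78.6
```

Call:
apply_moves(
  moves="0 0 0.001 0 0 0 255;0 0 0.001 0 0 0 255;0 0 0 0 0 0 255",
)

```text
time_s: 11.18
tool_pos: [0.5403, 0.142, 0.0599]
tool_rot: [[0.451, 0.893, 0.001], [0.893, -0.451, 0.0], [0.001, 0.001, -1.0]]
wrist_force: [-3.3, 0.0, 10.9]
finger_gap: 0.2
finger_force: 81.5
```

Call:
apply_moves(
  moves="0 0 -0.001 0 0 0 160;0 0 0 0 0 0 100;0 0 0 0 0 0 0;0 0 0 0 0 0 0;0 0 0 0 0 0 0;0 0 0 0 0 0 0",
)

```text
time_s: 11.92
tool_pos: [0.5402, 0.1416, 0.059]
tool_rot: [[0.451, 0.892, -0.0], [0.892, -0.451, 0.0], [-0.0, -0.0, -1.0]]
wrist_force: [0.0, -0.0, -0.3]
finger_gap: 0.997
finger_force: 0.0
```

Call:
apply_moves(
  moves="0 0 -0.01 0 0 0 0;0 0 -0.03 0 0 0 0;0 0 -0.04 0 0 0 0;0 0 -0.04 0 0 0 0;-0.03 0 0 0 0 0 0;-0.02 0 0 0 0 0 0;0 0 0 0 0 0 0",
)

```text
time_s: 12.8
tool_pos: [0.5169, 0.095, 0.1789]
tool_rot: [[0.454, 0.891, -0.001], [0.891, -0.454, -0.001], [-0.001, -0.0, -1.0]]
wrist_force: [0.4, 0.4, 0.5]
finger_gap: 1.0
finger_force: 0.0
```

```bash
python3 - <<'E'
from h import *
s=env.get_state();im=env.snapshot("wrist")
sc=env.snapshot("scene")
a=cv2.resize(im[0:220,130:350],(440,440));c=cv2.resize(sc[200:290,315:405],(360,360),interpolation=cv2.INTER_CUBIC);o=np.zeros((440,800,3),np.uint8);o[:,:440]=a;o[:360,440:]=c
cv2.imwrite("pics/w7.png",o[:,:,::-1])
print(s["time_s"],s["tool_pos"],s["wrist_force"],s["finger_gap"])
E
```

```text
12.8 [0.51691814 0.09496373 0.1789214 ] [0.37662173 0.3648949  0.47009814] 0.9996706197997368
```

View pics/w7.png

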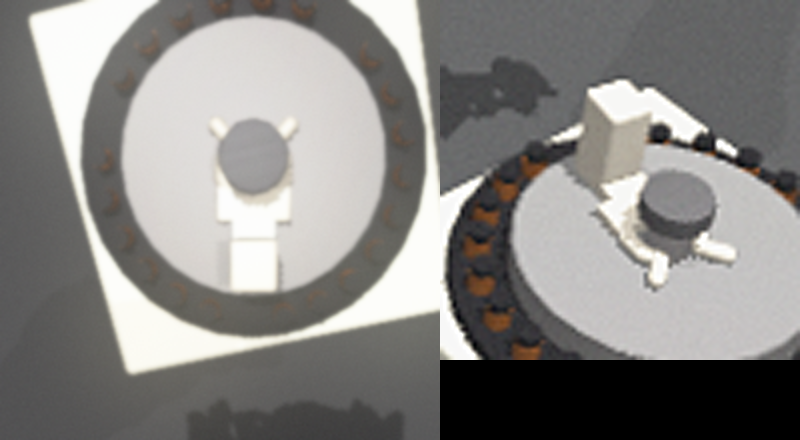

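The clip sits level on the hub plate. Its arms clasp the groove with the tips showing beyond the head at (218,127) and (290,127), the tab is free at (254,263), and the gripper is clear.

```bash
python3 -c "
from plant import env
print(env.close_job())"
```

```text
the job is handed in; nothing more can be done
None
```

I pushed the large white clip onto the spindle groove until it snapped home, level on the hub plate, then released it with the gripper clear; I left the small clip alone and handed the job in at about 13 s.

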